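Make up two play kits for the two bedrooms

ROBOT

A 6-joint arm with a two-finger parallel gripper is mounted at the origin on the work surface. World frame = base frame: x ahead of the robot, y to its left, z up, the work surface at z = 0. Lengths are in m, angles in rad, forces in N, time in s.
With the tool pointing down it reaches from about 0.375 to 0.925 m from the base axis. Payload 5.7 kg.
Tool frame: the origin (TCP) lies midway between the tips of the shut fingers; the grasp point (between the pads) lies 19 mm behind it (ctrl.tcp_to_grasp is the distance from the TCP to the grasp point, in m); z points along the fingers, y is the direction in which the jaws open and shut (so a half turn about z gives the same grasp; the last joint's range is limited). The gripper opens to 85 mm and grips with 20 to 120 N. Pads are 22 mm wide; open, the fingers measure 114 mm over their backs; the gripper's body (76 mm by 85 mm) begins 54 mm behind the grasp point. The pads swing forward as they close: fully open they stand 13 mm farther back than shut.
Start: joints at [1.118, 0.359, 1.51, -0, 1.272, -0.115], TCP at [0.199, 0.566, 0.231] pointing down, gripper open.
Joint ranges: [-2.97, 2.97], [-1.01, 2.36], [0.21, 2.38], [-0.96, 4.11], [0.2, 2.71], [-2.98, 2.98]. Speed limits (rad/s): [2.39, 2.39, 3.14, 3.14, 3.14, 3.14].

INTERFACE

Orientations are given as [roll, pitch, yaw] about the fixed x, y, z axes, in that order (R = Rz(yaw) Ry(pitch) Rx(roll)).
In Python, from cell import ctrl, camera, camera_model, nets gives the robot as it stands.
- The arm moves only by the tool servo_tool, never from a script. Its argument "plan" is one flat list of numbers, 7 for each row, row after row: the shift along the tool's x, y, z in mm, then the turn, a rotation vector about the tool's x, y, z in degrees, then the closure, from 0 (fully open) to 1 (shut). In form: [dx, dy, dz, rx, ry, rz, fingers, dx, dy, dz, rx, ry, rz, fingers, ...]. A call has 1 to 8 rows; each row shifts and turns the commanded pose from where the row before left it, along the tool's axes as they then stand; what a row does not reach is not made up. A row lasts 1/8 s, in which the tool goes at most 62.5 mm and 10.7 degrees, less where a joint would pass 70% of its speed; a pose out of reach is approached as far as the arm can. A call is refused whole if a number of a shift passes 62.5 or a number of a turn 10.7, either way. A call with a gripper value outside its range is refused whole. The fingers move at their own pace and stop on an object; the grip force is fixed at half the most. Time passes only in rows, so rows that do not move let the fingers close. It gives the time, the measured TCP pose, the force and the opening at its end, in the units of the state.
- ctrl.read_state(): the state, without advancing time (a new reading comes with each control period).
- camera(name): name is "scene" or "side" or "wrist"; returns (picture, depth): 480x640x3 uint8, red, green, blue; 480x640 float32, m along the optical axis (not along the pixel's ray), 0 where there is no reading.
- camera_model(name): a dict with "intrinsics" (3x3 intrinsics, pixels), "D" ([k1, k2, p1, p2, k3] as OpenCV has them; the pictures are not rectified), "R" (3x3) and "t" (3): a world point X has camera coordinates R X + t. Camera axes: x right, y down, z forward; pixel columns grow to the right and rows downward; lengths in m; the calibration is good to about 2 mm. A picture is of the moment at which its call begins: read the wrist's pose just before it. camera_model takes no time and is no camera call; for the wrist camera it gives the pose at the moment of the call.
- ctrl.job_done(): hands the job in, once; it reports no verdict.
Trained networks look in the newest picture that a camera, given by its name, has taken for a name from the list of things; names that differ only in an ending like _2 or _b are one class to them, and where a whole thing is asked for, a point or a joint stands for the part that bears it (a point fixed in the world has none). Each returns a list of dicts, best first, with "score" (0 to 1); they miss things now and then, are a little off and sometimes report something else, mostly with a low value. They report only what shows in the picture. A call takes as long as a camera call. They do not tell look-alikes from the thing itself.
- nets.masks_of(camera, target): "pixels" (480x640 bool, what is visible of it) and "xy" ([column, row] in pixels, amid what is visible of it).
The state is a dict: "t": time; "joints": joint angles; "joint_velocities": joint speeds; "effort": joint torques, N m; "ee_pos": TCP position; "ee_rot": TCP orientation; "wrist_force": force on the tool from outside, world axes, zero at the start; "moment": the same for the moment, N m; "grip_width": opening from 0.0 (shut) to 1.0 (fully open).
Only numpy, scipy, OpenCV 4.12 (cv2) and the standard library are available. Lean on these libraries where they do the work, as an engineer would, in place of code of your own. Each camera call takes 0.05 s, during which the arm holds its last target. There are 200 camera calls.

TASK

Make up a play kit for each bedroom from the toys on the shelf: the race car and the wooden ramp go in the long wooden tray, the bulldozer and the wooden arch in the white plastic tray with handles. In each tray the vehicle goes in the longer compartment and the wooden piece in the shorter one, each standing upright and flat on the tray floor. Leave the helicopter, the little tree and the loose wheel where they are.

Things in the scene. Friction and masses are not known exactly. Their poses are not given: they have to be found in the camera images.
- wood_tray: Origin: centre of its underside; z up. Dark brown wooden tray, long and narrow, no handles, 243 (x) x 74 (y) mm, fixed. All walls 5 mm thick, top 14 mm above the shelf; inner floor 4 mm above it. Longer compartment towards -x: 134 x 64 inside, centre x = -49.5, y = 0. Shorter compartment towards +x: 94 x 64 inside, centre x = +69.5, y = 0.
- plastic_tray: Origin: centre of its underside; z up. White plastic tray, 209 (x) x 94 (y) mm, plus a flat 18 mm loop handle at each end, fixed. All walls 5 mm thick, top 14 mm above the shelf; inner floor 4 mm above it. Longer compartment towards +x: 110 x 84 inside, centre x = +44.5, y = 0. Shorter compartment towards -x: 84 x 84 inside, centre x = -57.5, y = 0.
- race_car: Origin: centre of its underside; z up. Black plastic race car with rear wing, 110 (x, nose to +x) x 46 (y) x 34 (z) mm, 70 to 120 g. Stands on wheels that do not turn. Its flat body sides, 42 mm apart, run from 6 to 21 mm high and are free of wheels for 20 mm either side of the middle; the cabin above is 32 mm wide.
- bulldozer: Origin: centre of its underside; z up. Yellow die-cast bulldozer, 85 (x, blade to +x) x 50 (y) x 48 (z) mm, 165 to 300 g, tracks do not turn. Outer faces of the tracks are 50 mm apart, up to 22 mm high, from x = -42 to +22 mm; hull above 24 mm wide to 30 mm high; cab centred at x = -20 mm, 26 mm wide, 28 to 48 mm high.
- ramp: Origin: centre of its underside; z up. Solid wooden toy-track ramp (wedge) with two dark wheel grooves on its slope, 70 (x) x 40 (y) mm, rising from 16 mm high at its -x end to 44 mm at its +x end, 30 mm at the middle; 50 to 95 g. Flat upright sides 40 mm apart.
- arch: Origin: centre of its underside; z up. Wooden bridge arch standing on two legs, 60 (x) x 36 (y) x 50 (z) mm, 45 to 80 g. The opening runs through along y, 34 mm wide and up to 32 mm high; above it is solid. Flat upright faces 36 mm apart in y.
- helicopter: Origin: centre of its underside; z up. Grey plastic toy helicopter with a two-blade rotor lying along its length, about 134 (x, nose to +x) x 34 (y) x 49 (z) mm. Not part of either kit: stays where it is.
- toy_tree: Origin: centre of its underside; z up. Little dark brown wooden toy tree, 26 mm across, 48 mm high, standing among the toys. Stays where it is.
- toy_wheel: Origin: centre of its underside; z up. Loose black toy wheel lying flat, 30 mm across, 12 mm high, among the toys. Stays where it is.
Not all that is in view belongs to the job. Leave any purple look-alike of the arch alone.

How it is judged:
At the end, for the whole second after the job is handed in: Car in the longer, ramp in the shorter compartment of the wooden tray; bulldozer in the longer, arch in the shorter one of the white tray: each origin between its compartment walls and within 5 mm of the compartment floor, upright within 0.15 rad, at rest (x of race_car in the frame of wood_tray between -0.1165 and 0.0175 m and y of race_car in the frame of wood_tray between -0.032 and 0.032 m and z of race_car in the frame of wood_tray between 0 and 0.009 m and angle between each of race_car, ramp, bulldozer, arch's own z axis and vertical below 0.15 rad and linear speed of each of race_car, ramp, bulldozer, arch below 0.02 m/s and angular speed of each of race_car, ramp, bulldozer, arch below 0.2 rad/s and x of ramp in the frame of wood_tray between 0.0225 and 0.1165 m and y of ramp in the frame of wood_tray between -0.032 and 0.032 m and z of ramp in the frame of wood_tray between 0 and 0.009 m and x of bulldozer in the frame of plastic_tray between -0.0105 and 0.0995 m and y of bulldozer in the frame of plastic_tray between -0.042 and 0.042 m and z of bulldozer in the frame of plastic_tray between 0 and 0.009 m and x of arch in the frame of plastic_tray between -0.0995 and -0.0155 m and y of arch in the frame of plastic_tray between -0.042 and 0.042 m and z of arch in the frame of plastic_tray between 0 and 0.009 m); the robot touches nothing.
It fails at once if the helicopter is pushed more than 25 mm or tipped over (distance of helicopter from where it was at the start of the episode above 0.025 m or angle between helicopter's own z axis and vertical above 0.6 rad).
It fails at once if the little tree is pushed more than 25 mm or tipped over (distance of toy_tree from where it was at the start of the episode above 0.025 m or angle between toy_tree's own z axis and vertical above 0.6 rad).
It fails at once if the loose toy wheel is pushed more than 25 mm or tipped over (distance of toy_wheel from where it was at the start of the episode above 0.025 m or angle between toy_wheel's own z axis and vertical above 0.6 rad).
It also fails if it takes over 96 s, if anything falls off the work surface, if the arm or the gripper's body presses on something with over 40 N, if the wrist force passes 120 N, or if a joint passes its speed limit or range.

## Working session

There is one attempt and no reset: what is moved stays moved. The work goes in short steps, Python scripts to look and compute and a tool call to move; the robot and the scene stay as the last step left them, time stands still between calls to the robot, and variables do not carry over. Pictures are saved under pics/ and viewed, about 12 in all and at most 16, crops included, and the job is handed in when it is done.

Besides the shell and the picture viewer there is one more tool, called after "Call:" as name(argument=value, ...) on one line, values as JSON. servo_tool: Moves the arm, as the interface text tells. Its arguments: {"type":"object","properties":{"plan":{"type":"array","items":{"type":"number"}}},"required":["plan"]}

```bash
ls; mkdir -p pics; cat > h.py <<'E'
import numpy as np, cv2
from cell import ctrl, camera, camera_model, nets
def cloud(name, d):
    m=camera_model(name); K=np.array(m["intrinsics"],float); D=np.array(m["D"],float); R=np.array(m["R"]); t=np.array(m["t"])
    v,u=np.mgrid[0:480,0:640]
    p=cv2.undistortPoints(np.stack([u,v],-1).reshape(-1,1,2).astype(np.float64),K,D).reshape(480,640,2)
    c=np.dstack([p*d[...,None],d])
    return (c-t)@R   # world
def save(img,f): cv2.imwrite("pics/"+f,img[...,::-1])
E
python3 - <<'E'
from h import *
s=ctrl.read_state(); print(s["t"],s["ee_pos"],s["ee_rot"],s["grip_width"])
T=["wood_tray","plastic_tray","race_car","bulldozer","ramp","arch","helicopter","toy_tree","toy_wheel"]
for n in ["scene","side"]:
    im,d=camera(n); save(im,n+"0.png"); W=cloud(n,d); np.savez("/tmp/"+n,im=im,d=d,W=W)
    for k in T:
        for r in nets.masks_of(n,k)[:3]:
            if r["score"]<.3: continue
            m=r["pixels"]&(d>0); P=W[m]
            if len(P)<10: continue
            rect=cv2.minAreaRect((P[:,:2]*1000).astype(np.float32))
            print(n,k,round(r["score"],2),np.round(r["xy"]),len(P),"rect",np.round(rect[0]),np.round(rect[1]),round(rect[2]),"z",np.round(np.percentile(P[:,2],[2,50,98])*1000))
E
```

```text
pics
0.0 [0.19853153 0.56548403 0.23045975] [-3.13978865e+00 -2.36158574e-04  2.80383183e+00] 0.9991616913090354
scene wood_tray 0.78 [501. 289.] 4009 rect [462. 278.] [261.  76.] 5 z [ 1.  5. 16.]
scene plastic_tray 0.89 [282. 157.] 3107 rect [ 502. -307.] [114. 260.] 89 z [-0.  5. 16.]
scene plastic_tray 0.66 [368. 182.] 573 rect [450. -84.] [131.  39.] 8 z [-0. 33. 52.]
scene race_car 0.94 [286. 248.] 1129 rect [685. -92.] [ 58. 124.] 82 z [ 9. 22. 36.]
scene bulldozer 0.87 [360. 238.] 915 rect [574.  -1.] [54. 83.] 80 z [ 6. 24. 50.]
scene ramp 0.83 [432. 224.] 769 rect [430.  81.] [61. 86.] 81 z [ 1. 26. 44.]
scene arch 0.77 [401. 335.] 884 rect [684. 199.] [93. 40.] 31 z [ 1. 49. 53.]
scene arch 0.69 [395. 406.] 1042 rect [793. 280.] [84. 37.] 39 z [ 2. 49. 53.]
scene arch 0.64 [358. 289.] 837 rect [677.  87.] [61. 38.] 10 z [ 6. 49. 53.]
scene helicopter 0.76 [369. 181.] 575 rect [444. -91.] [146.  47.] 17 z [-0. 33. 52.]
scene toy_tree 0.57 [321. 203.] 145 rect [ 561. -115.] [17. 25.] 54 z [ 4. 25. 47.]
scene toy_wheel 0.75 [407. 267.] 160 rect [564. 121.] [31. 26.] 38 z [ 1.
[... 467 characters left out ...]
333 rect [578. -15.] [ 82. 101.] 83 z [-1. 21. 48.]
side ramp 0.66 [384. 333.] 1564 rect [435.  82.] [58. 69.] 80 z [ 1. 24. 41.]
side arch 0.76 [259. 264.] 1203 rect [683.  77.] [73. 89.] 52 z [-0. 45. 51.]
side arch 0.71 [111. 319.] 1521 rect [823. 275.] [83. 84.] 40 z [-1. 46. 51.]
side arch 0.68 [202. 309.] 1388 rect [715. 190.] [78. 83.] 30 z [-1. 47. 51.]
side helicopter 0.74 [375. 224.] 207 rect [ 556. -116.] [22. 17.] 25 z [ 2. 21. 44.]
side helicopter 0.58 [416. 255.] 1138 rect [ 450. -104.] [132.  77.] 6 z [-1. 31. 49.]
side toy_tree 0.57 [373. 226.] 251 rect [ 565. -137.] [25. 61.] 20 z [-2. 19. 44.]
side toy_wheel 0.72 [302. 315.] 266 rect [562. 121.] [27. 29.] 49 z [ 1. 10. 13.]
```

View pics/scene0.png

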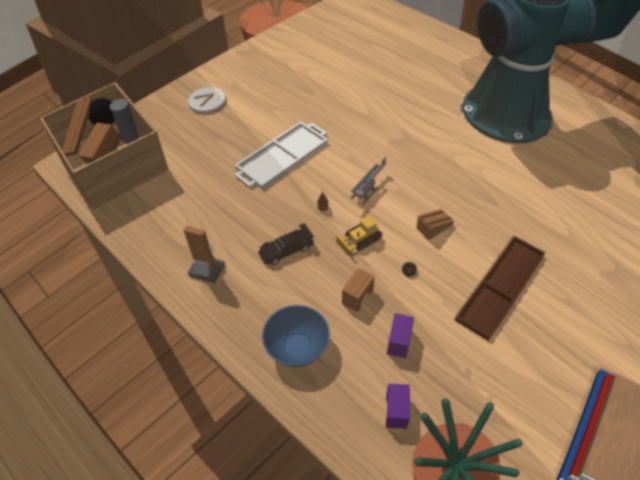

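View pics/side0.png

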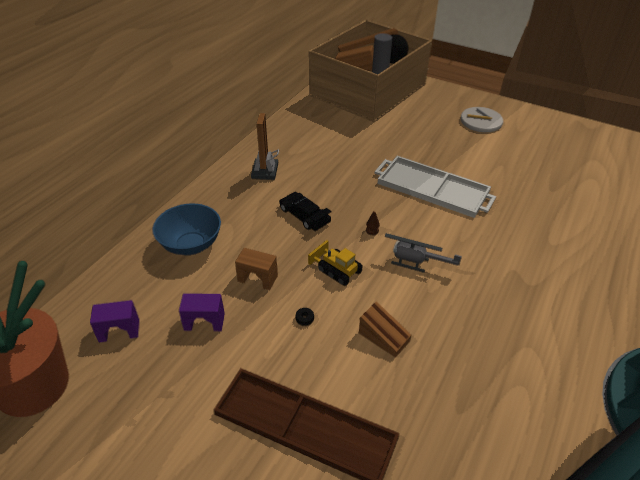

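Two purple look-alikes are at scene px (400,335) and (398,405). The real brown arch is at (358,289), the car at (286,246), bulldozer (360,236), ramp (434,223), helicopter (369,182), tree (322,201), wheel (409,269). Now I'll merge both clouds top-down for accurate poses.

```bash
python3 - <<'E'
from h import *
A=[np.load(f"/tmp/{n}.npz") for n in ["scene","side"]]
P=[]; C=[]
X0,Y0,S=360,-450,1.0   # mm ; map u = (y axis flipped)
H=np.zeros((560,880,3),np.uint8); Z=np.full((560,880),-9.)
for a in A:
    p=a["W"][a["d"]>0]*1000; c=a["im"][a["d"]>0]
    for n_,(off) in enumerate([(0,0),(1,0),(0,1),(1,1)]):
        u=((450-p[:,1])).astype(int)+off[0]; v=((880-p[:,0])).astype(int)+off[1]
        k=(u>=0)&(u<880)&(v>=0)&(v<560)&(p[:,2]<70)
        o=np.argsort(p[k,2]); uu,vv,zz,cc=u[k][o],v[k][o],p[k,2][o],c[k][o]
        up=zz>Z[vv,uu]; Z[vv[up],uu[up]]=zz[up]; H[vv[up],uu[up]]=cc[up]
save(np.clip(H*1.5,0,255).astype(np.uint8),"ortho.png")
# fits per camera and merged
G={"car":(685,-92,75,8,40),"dozer":(576,-5,62,6,60),"ramp":(433,82,55,6,60),"arch":(677,85,50,42,60),"heli":(447,-95,85,6,60),"tree":(560,-118,20,6,60),"wheel":(563,121,22,5,20),"wood":(465,276,150,9,20),"plast":(505,-309,150,9,20)}
for k,(x,y,r,z0,z1) in G.items():
    q=[]
    for i,a in enumerate(A):
        p=a["W"][a["d"]>0]*1000
        p=p[(np.hypot(p[:,0]-x,p[:,1]-y)<r)&(p[:,2]>z0)&(p[:,2]<z1)]; q.append(p)
    q.append(np.vstack(q))
    for n,p in zip(["scene","side","both"],q):
        if len(p)<5: continue
        (c,s,an)=cv2.minAreaRect(p[:,:2].astype(np.float32)); print(k,n,len(p),np.round(c,1),np.round(s,1),round(an,1),"z98",np.round(np.percentile(p[:,2],98),1))
E
```

```text
car scene 1178 [691.7 -93.8] [ 49.5 111.2] 72.0 z98 35.8
car side 1056 [691.4 -94. ] [ 49.2 110.8] 70.1 z98 33.9
car both 2234 [691.6 -93.9] [ 50.9 111. ] 71.1 z98 35.3
dozer scene 916 [577.2  -5. ] [83.8 74.6] 0.6 z98 50.1
dozer side 1246 [572.3  -0.8] [52.4 86.3] 77.0 z98 48.0
dozer both 2162 [573.4  -0.7] [78.6 86.5] 80.3 z98 49.0
ramp scene 705 [436.   78.9] [64.3 73.4] 80.7 z98 44.0
ramp side 1497 [437.1  88.6] [43.4 72.4] 81.1 z98 42.1
ramp both 2202 [436.   78.9] [64.3 73.4] 80.7 z98 43.0
arch scene 585 [676.1  86.5] [61.2 37.6] 11.3 z98 53.4
arch side 662 [676.2  85.4] [61.3 38.7] 10.2 z98 51.4
arch both 1247 [676.4  85.6] [61.3 39.6] 11.3 z98 52.8
heli scene 506 [451.1 -67.1] [139.8  54.6] 0.7 z98 51.8
heli side 1034 [449.  -83.8] [134.2  29.6] 9.4 z98 49.6
heli both 1540 [449.7 -69.9] [139.5  57.4] 4.1 z98 50.5
tree scene 145 [ 561.8 -116.5] [16.6 23.2] 34.5 z98 47.5
tree side 184 [ 557.  -116.7] [24.1 16.2] 14.4 z98 45.9
tree both 329 [ 558.5 -116.9] [20.5 25.3] 86.5 z98 47.2
wheel scene 160 [563.2 120.3] [29.5 29.3] 66.0 z98 15.4
wheel side 237 [562.4 120. ] [28.1 29.7] 58.3 z98 12.8
wheel both 397 [562.9 120.5] [29.7 30. ] 64.7 z98 14.7
wood scene 931 [467.5 279. ] [248.6  76.2] 5.2 z98 17.4
wood side 2164 [468.1 277.4] [244.2  76.9] 5.6 z98 15.8
wood both 3095 [467.7 277.2] [248.6  78.7] 4.7 z98 16.6
plast scene 827 [ 508.1 -299.8] [ 99.7 247.6] 89.2 z98 17.2
plast side 966 [ 507.  -302.3] [100.2 246. ] 89.1 z98 15.2
plast both 1793 [ 507.9 -301.3] [102.3 247.8] 89.1 z98 16.6
```

View pics/ortho.png

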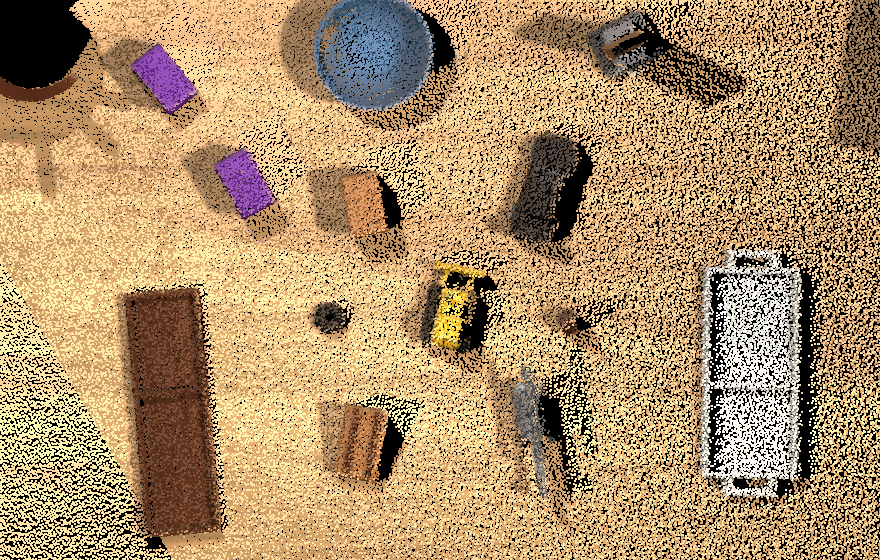

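The long compartments of both trays face the robot (wood) and away from it (white). Wood tray is at (468,277.5) with yaw 5.2°, white at (507.5,-301) with yaw -0.9°. Starting with the ramp at about (437,87), yaw -9°.

Call:
servo_tool(plan=[0, 0, 0, 0, 0, -10.4, 0, -31, -43.5, 0, 0, 0, 0, 0, -31, -43.5, 0, 0, 0, 0, 0, -31, -43.5, 0, 0, 0, 0, 0, -31, -43.5, 0, 0, 0, 0, 0, -31, -43.5, 0, 0, 0, 0, 0, -31, -43.5, 0, 0, 0, 0, 0, -31, -43.5, 5, 0, 0, 0, 0])

```text
t: 2.0
ee_pos: [0.3668, 0.2302, 0.2268]
ee_rot: [3.141, 0.002, 2.986]
wrist_force: [1.1, 0.8, -0.1]
grip_width: 1.0
```

```bash
cat > go.py <<'E'
import sys
from h import *
def to(x,y,z,yaw):
    s=ctrl.read_state(); p=np.array(s["ee_pos"])*1000; yw=np.degrees(s["ee_rot"][2])%360
    d=np.array([x,y])-p[:2]; print("t",round(s["t"],2),"pos",np.round(p,1),"rot",np.round(np.degrees(s["ee_rot"]),1),"w",round(s["grip_width"],3),"F",np.round(s["wrist_force"],1))
    for n,a in (("turn-first",yaw),("no-turn-yet",yw)):
        a=np.radians(a); print(n,"dx %.1f dy %.1f"%(d@[np.cos(a),np.sin(a)],d@[np.sin(a),-np.cos(a)]))
    print("dz %.1f rz %.1f dist %.0f"%(p[2]-z,yw-yaw,np.hypot(*d)))
if __name__=="__main__": to(*map(float,sys.argv[1:5]))
E
python3 go.py 437 87 7 171
```

```text
t 2.0 pos [366.8 230.2 226.8] rot [1.799e+02 1.000e-01 1.711e+02] w 1.0 F [ 1.1  0.8 -0.1]
turn-first dx -91.7 dy -130.4
no-turn-yet dx -91.6 dy -130.5
dz 219.8 rz 0.1 dist 159
```

Call:
servo_tool(plan=[-31, -43, 25, 0, 0, 0, 0, -31, -43, 25, 0, 0, 0, 0, -30, -44, 25, 0, 0, 0, 0, 0, 0, 0, 0, 0, 0, 0])

```text
t: 2.5
ee_pos: [0.4371, 0.0858, 0.15]
ee_rot: [-3.14, -0.002, 2.98]
wrist_force: [0.1, 0.2, 0.1]
grip_width: 0.997
```

```bash
cat >> h.py <<'E'
def look(f,k,z0=6,z1=70):
    im,d=camera("wrist"); W=cloud("wrist",d)*1000; save(im,f)
    p=None
    for r in nets.masks_of("wrist",k)[:2]:
        p=W[r["pixels"]&(d>0)]; p=p[(p[:,2]>z0)&(p[:,2]<z1)]
        if len(p)<10: continue
        c,s,a=cv2.minAreaRect(p[:,:2].astype(np.float32)); print(k,round(r["score"],2),np.round(r["xy"]),len(p),np.round(c,1),np.round(s,1),round(a,1),"z",np.round(np.percentile(p[:,2],[2,50,98]),1))
E
python3 go.py 437 87 7 171; python3 -c "
from h import *
look('w1.png','ramp')"
```

```text
t 2.5 pos [437.1  85.8 150. ] rot [-1.799e+02 -1.000e-01  1.708e+02] w 0.997 F [0.1 0.2 0.1]
turn-first dx 0.3 dy 1.2
no-turn-yet dx 0.3 dy 1.2
dz 143.0 rz -0.2 dist 1
ramp 0.97 [313. 228.] 6473 [434.8  89.8] [40.1 69.7] 79.7 z [15.4 30.  43.4]
```

View pics/w1.png

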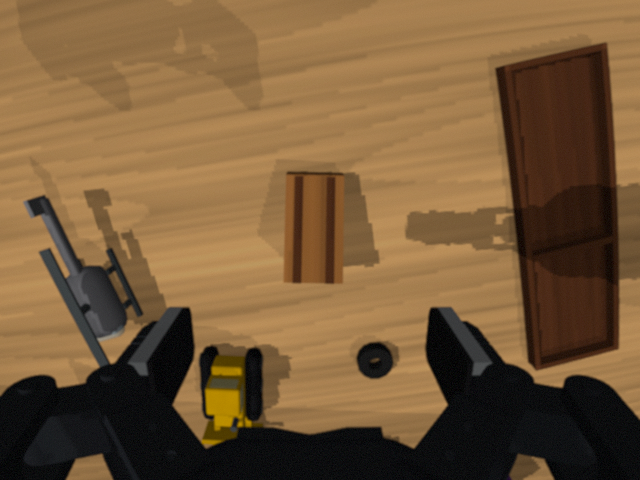

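The ramp measures exactly at (434.8, 89.8), yaw -10°. Descending and gripping.

Call:
servo_tool(plan=[2.9, 3.6, 40, 0, 0, 0.8, 0, 0, 0, 45, 0, 0, 0, 0, 0, 0, 40, 0, 0, 0, 0, 0, 0, 18, 0, 0, 0, 0, 0, 0, 0, 0, 0, 0, 1, 0, 0, 0, 0, 0, 0, 1, 0, 0, 0, 0, 0, 0, 1, 0, 0, 0, 0, 0, 0, 1])

```text
t: 3.6
ee_pos: [0.4351, 0.0932, 0.0098]
ee_rot: [3.141, 0.002, 2.971]
wrist_force: [-0.8, 1.5, 5.8]
grip_width: 0.453
```

Call:
servo_tool(plan=[0, 0, 0, 0, 0, 0, 1, 0, 0, -20, 0, 0, 0, 1, 0, 0, -30, 0, 0, 0, 1])

```text
t: 3.98
ee_pos: [0.4339, 0.0929, 0.0593]
ee_rot: [-3.142, -0.0, 2.971]
wrist_force: [0.4, -0.2, -1.3]
grip_width: 0.455
```

```bash
python3 - <<'E'
from h import *
s=ctrl.read_state(); print(s["grip_width"],s["wrist_force"])
look('w2.png','ramp'); look('w2b.png','wood_tray',9,20); look('w2b.png','wood_tray',0,20)
E
python3 go.py 537 284 60 185.2
```

```text
0.4547137647831502 [ 0.35863819 -0.19223462 -1.33598095]
ramp 0.72 [313. 326.] 2705 [407.4  97.4] [40.4  9.6] 80.9 z [53.4 67.6 69.9]
wood_tray 0.7 [607. 216.] 6155 [468. 256.] [243.3  35.4] 5.1 z [ 9.2 12.3 13.8]
wood_tray 0.75 [606. 219.] 25321 [467.6 258.3] [243.9  41.1] 4.9 z [ 1.2  3.6 13.8]
t 4.28 pos [433.8  92.8  58.2] rot [-180.    -0.   170.2] w 0.452 F [ 0.3 -1.2 -0.1]
turn-first dx -120.1 dy 181.1
no-turn-yet dx -69.3 dy 205.9
dz -1.8 rz -15.0 dist 217
```

Call:
servo_tool(plan=[0, 0, -10, 0, 0, -7.5, 1, 0, 0, -5, 0, 0, -7.5, 1, -24, 36.2, 0, 0, 0, 0, 1, -24, 36.2, 0, 0, 0, 0, 1, -24, 36.2, 0, 0, 0, 0, 1, -24, 36.2, 0, 0, 0, 0, 1, -24, 36.2, 0, 0, 0, 0, 1, 0, 0, 0, 0, 0, 0, 1])

```text
t: 5.28
ee_pos: [0.5385, 0.2866, 0.0721]
ee_rot: [3.141, 0.001, -3.048]
wrist_force: [0.0, -1.2, -1.6]
grip_width: 0.453
```

```bash
python3 - <<'E'
from h import *
look('w3.png','wood_tray',9,20)
E
python3 go.py 537 283.8 15 185
```

```text
wood_tray 0.64 [301. 114.] 7742 [483.5 276.7] [147.2  74.7] 5.2 z [ 9.9 13.4 14.9]
t 5.38 pos [535.9 283.7  71.9] rot [-179.9   -0.2 -174.7] w 0.45 F [ 0.1  0.2 -0.4]
turn-first dx -1.1 dy 0.0
no-turn-yet dx -1.1 dy 0.0
dz 56.9 rz 0.3 dist 1
```

View pics/w3.png

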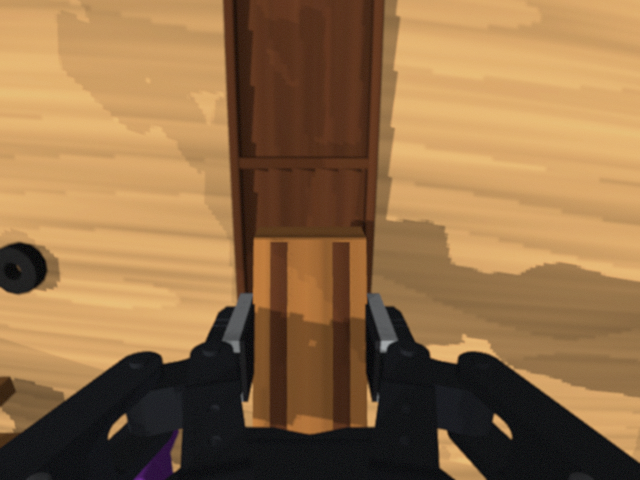

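Call:
servo_tool(plan=[-1, -2, 20, 0, 0, 0.2, 1, 0, 0, 20, 0, 0, 0, 1, 0, 0, 12, 0, 0, 0, 1, 0, 0, 3, 0, 0, 0, 1, 0, 0, 0, 0, 0, 0, 1])

```text
t: 6.0
ee_pos: [0.5382, 0.2818, 0.0184]
ee_rot: [-3.141, -0.0, -3.054]
wrist_force: [0.4, -0.4, -0.4]
grip_width: 0.453
```

Call:
servo_tool(plan=[0, 0, 1, 0, 0, 0, 1, 0, 0, 1, 0, 0, 0, 1, 0, 0, 0, 0, 0, 0, 1])

```text
t: 6.38
ee_pos: [0.5383, 0.2822, 0.0165]
ee_rot: [3.142, 0.0, -3.053]
wrist_force: [0.9, -0.0, -0.3]
grip_width: 0.452
```

Call:
servo_tool(plan=[0, 0, 1.5, 0, 0, 0, 1, 0, 0, 1, 0, 0, 0, 1, 0, 0, 0, 0, 0, 0, 1, 0, 0, 0, 0, 0, 0, 0.3, 0, 0, 0, 0, 0, 0, 0.3, 0, 0, -10, 0, 0, 0, 0.3, 0, 0, -40, 0, 0, 0, 0, 0, 0, -50, 0, 0, 0, 0])

```text
t: 7.38
ee_pos: [0.5375, 0.2817, 0.1144]
ee_rot: [-3.141, -0.002, -3.054]
wrist_force: [1.0, -1.0, -0.2]
grip_width: 1.002
```

```bash
python3 - <<'E'
from h import *
look('w4.png','ramp',8,60);look('w4.png','wood_tray',9,16)
E
python3 go.py 691.5 -94 150 162
```

```text
ramp 0.78 [311. 251.] 8816 [544.6 282.7] [69.1 42.6] 4.7 z [20.1 40.6 54.6]
wood_tray 0.56 [309. 110.] 6130 [494.3 278.8] [183.9  74.6] 5.1 z [ 9.6 11.2 12.8]
t 7.58 pos [539.2 282.5 115.5] rot [ 180.     0.2 -175. ] w 1.006 F [-1.7 -0.2 -0.9]
turn-first dx -261.2 dy -311.0
no-turn-yet dx -118.6 dy -388.4
dz -34.5 rz 23.0 dist 406
```

```bash
python3 - <<'E'
from h import *
look('w4.png','ramp',8,60)
E
```

```text
ramp 0.66 [309. 249.] 8696 [544.3 283.3] [82.8 43.3] 5.6 z [16.6 31.9 45.2]
ramp 0.38 [ 67. 244.] 1234 [559.7 118.4] [29.2 29.6] 41.9 z [ 8.3 10.1 11.5]
```

View pics/w4.png

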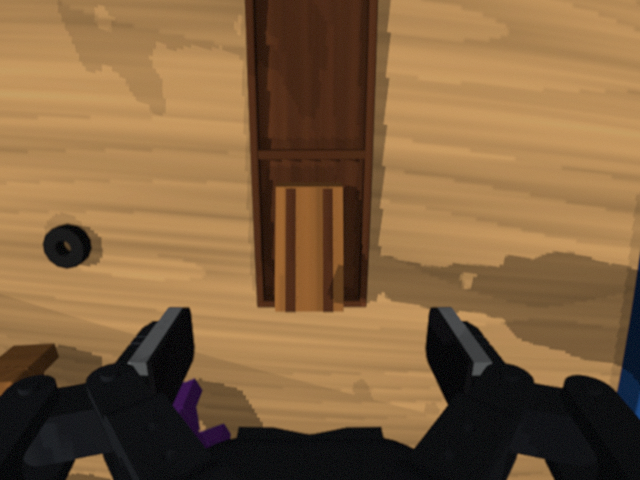

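```bash
python3 - <<'E'
from h import *
im,d=camera("wrist"); W=cloud("wrist",d)*1000
r=nets.masks_of("wrist","ramp")[0]; p=W[r["pixels"]&(d>0)]; p=p[p[:,2]>17]
x=(p[:,:2]-[468,276])@[np.cos(.089),np.sin(.089)]; y=(p[:,:2]-[468,276])@[-np.sin(.089),np.cos(.089)]
print("x range",np.percentile(x,[1,99]),"y",np.percentile(y,[1,99]))
for a in range(25,120,8):
    k=(x>=a)&(x<a+8)
    if k.sum()>20: print(a+4,np.round(np.percentile(p[k,2],[5,50,95]),1), k.sum())
A=np.c_[x,y,np.ones(len(x))]; print(np.linalg.lstsq(A,p[:,2],rcond=None)[0])
t=W[(d>0)]; 
E
python3 go.py 691.5 -94 150 162
```

```text
x range [ 37.43581528 104.94995975] y [-20.19295896  18.95695299]
37 [17.7 19.6 21.6] 541
45 [20.2 22.3 24.5] 956
53 [23.4 25.5 27.4] 973
61 [26.7 28.8 30.9] 997
69 [29.9 31.9 34.1] 1010
77 [33.  35.1 37.2] 1009
85 [36.3 38.3 40.5] 1018
93 [39.4 41.5 43.5] 1022
101 [42.6 44.7 46.8] 1032
109 [45.  46.2 47. ] 79
[4.00537788e-01 4.84112711e-04 4.26740748e+00]
t 7.78 pos [537.1 281.6 112.4] rot [-180.    -0.2 -175. ] w 0.995 F [-0.6  1.1  0.1]
turn-first dx -262.9 dy -309.5
no-turn-yet dx -120.8 dy -387.7
dz -37.6 rz 23.0 dist 406
```

Ramp sits flat: its slope is 0.4005 against an expected 0.400, and it is centred. Next is the car.

Call:
servo_tool(plan=[0, 0, -15, 0, 0, 7.7, 0, 0, 0, -15, 0, 0, 7.7, 0, 0, 0, -8, 0, 0, 7.6, 0, -37.6, -44.2, 0, 0, 0, 0, 0, -37.6, -44.2, 0, 0, 0, 0, 0, -37.6, -44.2, 0, 0, 0, 0, 0, -37.6, -44.2, 0, 0, 0, 0, 0, -37.6, -44.2, 0, 0, 0, 0, 0])

```text
t: 8.78
ee_pos: [0.6487, 0.0121, 0.1503]
ee_rot: [-3.141, -0.002, 2.828]
wrist_force: [0.4, 0.2, 0.1]
grip_width: 0.997
```

Call:
servo_tool(plan=[-37.6, -44.2, 0, 0, 0, 0, 0, -37.3, -44.2, 0, 0, 0, 0, 0, 0, 0, 0, 0, 0, 0, 0, 0, 0, 0, 0, 0, 0, 0])

```text
t: 9.28
ee_pos: [0.6919, -0.093, 0.1502]
ee_rot: [3.141, -0.003, 2.827]
wrist_force: [0.2, 0.0, 0.5]
grip_width: 1.001
```

```bash
python3 - <<'E'
from h import *
look('w5.png','race_car',6,45)
E
python3 go.py 691.5 -94 8 162
```

```text
race_car 0.86 [305. 217.] 9084 [691.7 -96. ] [ 47.2 110.5] 72.1 z [14.5 26.9 34.7]
t 9.38 pos [691.9 -91.8 150.9] rot [ 1.800e+02 -1.000e-01  1.621e+02] w 1.003 F [-0.8  0.8 -0.3]
turn-first dx -0.3 dy -2.2
no-turn-yet dx -0.3 dy -2.2
dz 142.9 rz 0.1 dist 2
```

Call:
servo_tool(plan=[-1, -3.6, 40, 0, 0, 0, 0, 0, 0, 45, 0, 0, 0, 0, 0, 0, 40, 0, 0, 0, 0, 0, 0, 18, 0, 0, 0, 0, 0, 0, 0, 0, 0, 0, 1, 0, 0, 0, 0, 0, 0, 1, 0, 0, 0, 0, 0, 0, 1, 0, 0, 0, 0, 0, 0, 1])

```text
t: 10.38
ee_pos: [0.6946, -0.0975, 0.0112]
ee_rot: [3.141, 0.004, 2.828]
wrist_force: [0.1, 0.5, 7.5]
grip_width: 0.473
```

Call:
servo_tool(plan=[0, 0, 0, 0, 0, 0, 1, 0, 0, -10, 0, 0, 0, 1, 0, 0, -30, 0, 0, 0, 1, 0, 0, -40, 0, 0, 0, 1, 0, 0, -10, 0, 0, 0, 1, 0, 0, 0, 0, 0, 0, 1])

```text
t: 11.12
ee_pos: [0.6932, -0.0972, 0.0996]
ee_rot: [3.142, 0.002, 2.828]
wrist_force: [-0.5, -0.5, -1.8]
grip_width: 0.47
```

```bash
python3 - <<'E'
from h import *
look('w6.png','race_car',6,200)
E
python3 go.py 418.7 271.6 100 185.1
```

```text
race_car 0.87 [313. 284.] 30310 [ 728.6 -109.1] [ 46.  192.4] 72.2 z [105.  117.7 121.6]
t 11.22 pos [691.7 -96.8  97.5] rot [-1.80e+02 -1.00e-01  1.62e+02] w 0.468 F [-0.4 -0.  -0.7]
turn-first dx 239.2 dy 391.2
no-turn-yet dx 373.3 dy 266.3
dz -2.5 rz -23.1 dist 459
```

View pics/w6.png

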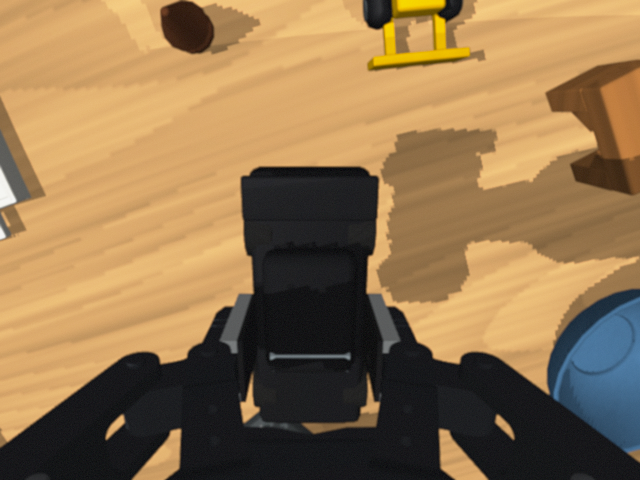

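Call:
servo_tool(plan=[0, 0, 0, 0, 0, -7.7, 1, 0, 0, 0, 0, 0, -7.7, 1, 0, 0, 0, 0, 0, -7.7, 1, 29.9, 48.9, 0, 0, 0, 0, 1, 29.9, 48.9, 0, 0, 0, 0, 1, 29.9, 48.9, 0, 0, 0, 0, 1, 29.9, 48.9, 0, 0, 0, 0, 1, 29.9, 48.9, 0, 0, 0, 0, 1])

```text
t: 12.22
ee_pos: [0.5196, 0.1342, 0.0973]
ee_rot: [-3.142, -0.003, -3.052]
wrist_force: [0.2, 1.9, -0.9]
grip_width: 0.465
```

Call:
servo_tool(plan=[29.9, 48.9, 0, 0, 0, 0, 1, 29.9, 48.9, 5, 0, 0, 0, 1, 29.9, 48.9, 20, 0, 0, 0, 1, 0, 0, 20, 0, 0, 0, 1, 0, 0, 0, 0, 0, 0, 1])

```text
t: 12.85
ee_pos: [0.4169, 0.2707, 0.0517]
ee_rot: [-3.14, -0.005, -3.05]
wrist_force: [0.1, 0.2, -0.3]
grip_width: 0.466
```

```bash
python3 go.py 418.7 271.6 15 185.1;python3 - <<'E'
from h import *
look('w7.png','wood_tray',9,18)
E
python3 go.py 418.7 271.6 15 185.1
```

```text
t 12.85 pos [416.9 270.7  51.7] rot [-179.9   -0.3 -174.8] w 0.466 F [ 0.1  0.2 -0.3]
turn-first dx -1.9 dy 0.8
no-turn-yet dx -1.9 dy 0.8
dz 36.7 rz 0.1 dist 2
wood_tray 0.79 [329. 164.] 5997 [429.5 273.4] [165.2  74.7] 5.1 z [ 9.9 14.4 15.8]
t 12.95 pos [419.3 270.7  53.3] rot [-1.800e+02 -1.000e-01 -1.749e+02] w 0.471 F [ 0.1 -0.1 -0.6]
turn-first dx 0.5 dy 1.0
no-turn-yet dx 0.5 dy 1.0
dz 38.3 rz 0.0 dist 1
```

Call:
servo_tool(plan=[0, 1.3, 20, 0, 0, 0, 1, 0, 0, 14, 0, 0, 0, 1, 0, 0, 4, 0, 0, 0, 1, 0, 0, 0, 0, 0, 0, 1, 0, 0, 0, 0, 0, 0, 1])

```text
t: 13.58
ee_pos: [0.4198, 0.2725, 0.0162]
ee_rot: [3.141, 0.001, -3.052]
wrist_force: [0.3, -0.4, -0.6]
grip_width: 0.471
```

Call:
servo_tool(plan=[0, 0, 1.5, 0, 0, 0, 1, 0, 0, 1, 0, 0, 0, 1, 0, 0, 0, 0, 0, 0, 1])

```text
t: 13.95
ee_pos: [0.4199, 0.2726, 0.0151]
ee_rot: [3.141, 0.002, -3.052]
wrist_force: [-3.0, -2.3, 20.3]
grip_width: 0.471
```

Floor contact at 20 N, so I'm releasing.

Call:
servo_tool(plan=[0, 0, -1, 0, 0, 0, 1, 0, 0, 0, 0, 0, 0, 0.3, 0, 0, 0, 0, 0, 0, 0.3, 0, 0, -10, 0, 0, 0, 0.3, 0, 0, -40, 0, 0, 0, 0, 0, 0, -50, 0, 0, 0, 0, 0, 0, -20, 0, 0, 0, 0, 0, 0, 0, 0, 0, 0, 0])

```text
t: 14.95
ee_pos: [0.4207, 0.2731, 0.1363]
ee_rot: [3.14, 0.004, -3.052]
wrist_force: [0.7, -0.3, -0.3]
grip_width: 1.001
```

```bash
python3 - <<'E'
from h import *
look('w8.png','race_car',6,60);
E
python3 go.py 564 1.5 130 168
```

```text
race_car 0.69 [310. 217.] 10348 [415.4 271.5] [109.9  47.3] 5.4 z [16.8 30.2 37.1]
t 15.05 pos [419.  272.2 133.9] rot [-180.    -0.  -174.9] w 1.006 F [ 0.5  0.1 -0.1]
turn-first dx -198.2 dy -234.6
no-turn-yet dx -120.2 dy -282.6
dz 3.9 rz 17.1 dist 307
```

View pics/w8.png

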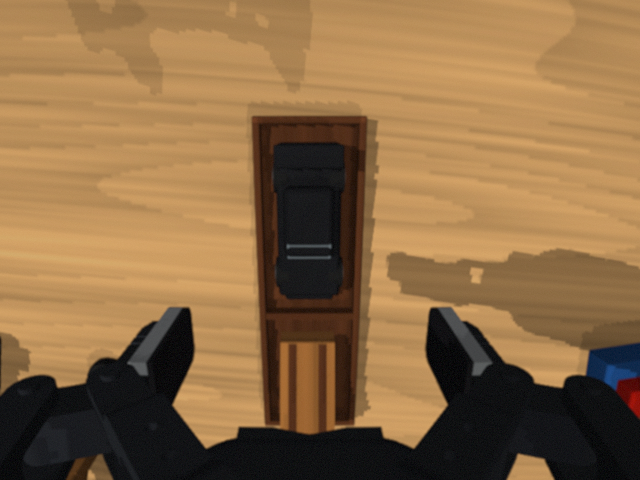

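The car and ramp sit inside the wooden tray (car px rows 143–298, clear of the divider at 313). Next is the bulldozer.

Call:
servo_tool(plan=[0, 0, -8, 0, 0, 8.5, 0, 0, 0, -8, 0, 0, 8.6, 0, -33, -39.1, 0, 0, 0, 0, 0, -33, -39.1, 0, 0, 0, 0, 0, -33, -39.1, 0, 0, 0, 0, 0, -33, -39.1, 0, 0, 0, 0, 0, -33, -39.1, 0, 0, 0, 0, 0, -33, -39.1, 0, 0, 0, 0, 0])

```text
t: 16.05
ee_pos: [0.5639, 0.0004, 0.1484]
ee_rot: [-3.141, -0.003, 2.933]
wrist_force: [0.5, 0.8, 0.2]
grip_width: 1.001
```

Call:
servo_tool(plan=[0, 0, 0, 0, 0, 0, 0, 0, 0, 0, 0, 0, 0, 0])

```text
t: 16.3
ee_pos: [0.563, 0.0022, 0.1487]
ee_rot: [-3.142, -0.004, 2.932]
wrist_force: [-0.3, -0.9, -0.6]
grip_width: 0.998
```

```bash
python3 - <<'E'
from h import *
look('w9.png','bulldozer',6,60); look('w9.png','bulldozer',32,60)
E
python3 go.py 564 1.5 8 168
```

```text
bulldozer 0.96 [307. 237.] 7344 [571.8  -2.8] [50.8 84.8] 78.6 z [10.4 23.2 48.8]
bulldozer 0.41 [632.  68.] 1933 [520.4 251.8] [138.7  18.1] 5.0 z [ 6.2 11.3 15.1]
bulldozer 0.82 [304. 237.] 1752 [562.1  -1.3] [26.2 45.1] 78.6 z [35.6 47.7 49.2]
t 16.5 pos [563.5   3.1 149.9] rot [-1.800e+02 -1.000e-01  1.681e+02] w 1.003 F [ 0.5 -0.6  0.5]
turn-first dx -0.8 dy -1.5
no-turn-yet dx -0.8 dy -1.5
dz 141.9 rz 0.1 dist 2
```

View pics/w9.png

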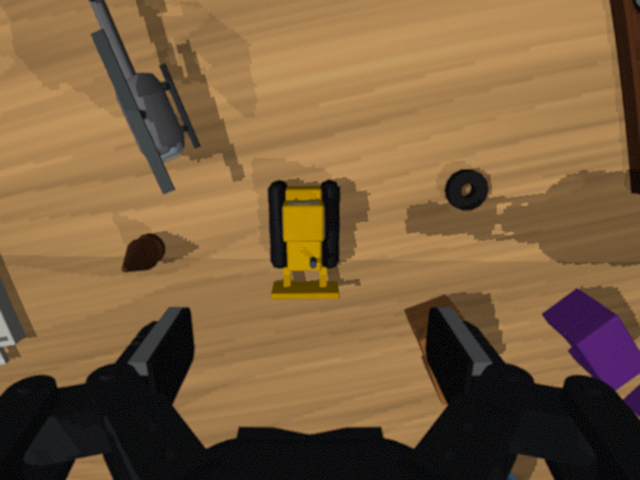

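Call:
servo_tool(plan=[-3.3, -3.2, 40, 0, 0, -0.6, 0, 0, 0, 45, 0, 0, 0, 0, 0, 0, 40, 0, 0, 0, 0, 0, 0, 17, 0, 0, 0, 0, 0, 0, 0, 0, 0, 0, 1, 0, 0, 0, 0, 0, 0, 1, 0, 0, 0, 0, 0, 0, 1, 0, 0, 0, 0, 0, 0, 1])

```text
t: 17.5
ee_pos: [0.5685, -0.002, 0.0102]
ee_rot: [3.141, 0.003, 2.943]
wrist_force: [-1.1, 1.0, 7.0]
grip_width: 0.559
```

Call:
servo_tool(plan=[0, 0, 0, 0, 0, 0, 1, 0, 0, -10, 0, 0, 0, 1, 0, 0, -30, 0, 0, 0, 1, 0, 0, -40, 0, 0, 0, 1, 0, 0, -20, 0, 0, 0, 1, 0, 0, 0, 0, 0, 0, 1])

```text
t: 18.25
ee_pos: [0.5686, -0.0021, 0.1106]
ee_rot: [3.141, 0.005, 2.943]
wrist_force: [0.7, 0.5, -2.1]
grip_width: 0.565
```

```bash
python3 - <<'E'
from h import *
look('w10.png','bulldozer',6,200)
E
python3 go.py 549 -302 108 179
```

```text
bulldozer 0.77 [310. 322.] 25846 [570.8  -3.4] [51.1 84.9] 78.3 z [106.4 122.8 147.3]
t 18.35 pos [566.7  -1.9 108.2] rot [-180.    -0.   168.6] w 0.566 F [-0.2  0.6 -2.8]
turn-first dx 12.4 dy -300.4
no-turn-yet dx -41.8 dy -297.7
dz 0.2 rz -10.4 dist 301
```

View pics/w10.png

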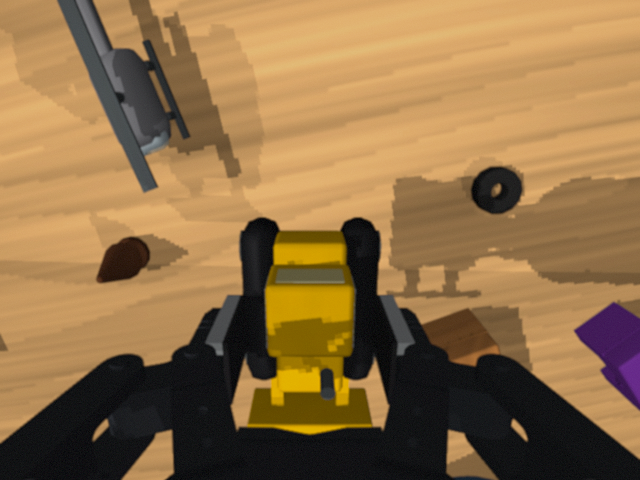

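Call:
servo_tool(plan=[0, 0, 0, 0, 0, -10.4, 1, 2.2, -50, 0, 0, 0, 0, 1, 2.2, -50, 0, 0, 0, 0, 1, 2.2, -50, 0, 0, 0, 0, 1, 2.2, -50, 0, 0, 0, 0, 1, 2.2, -50, 10, 0, 0, 0, 1, 2.2, -50, 20, 0, 0, 0, 1, 0, 0, 20, 0, 0, 0, 1])

```text
t: 19.35
ee_pos: [0.5483, -0.3057, 0.0565]
ee_rot: [-3.14, -0.0, 3.121]
wrist_force: [0.7, 0.8, -2.2]
grip_width: 0.566
```

Call:
servo_tool(plan=[0, 0, 0, 0, 0, 0, 1, 0, 0, 0, 0, 0, 0, 1])

```text
t: 19.6
ee_pos: [0.5485, -0.3008, 0.0579]
ee_rot: [3.141, -0.001, 3.126]
wrist_force: [-0.1, 0.2, -1.9]
grip_width: 0.562
```

```bash
python3 - <<'E'
from h import *
im,d=camera("wrist"); W=cloud("wrist",d)*1000; save(im,"w11.png")
p=W[(d>0)&(W[...,2]>9)&(W[...,2]<18)]; p=p[(p[:,0]>350)&(p[:,0]<660)&(p[:,1]<-230)&(p[:,1]>-370)]
c,s,a=cv2.minAreaRect(p[:,:2].astype(np.float32)); print(len(p),c,s,a)
for x0 in range(400,640,15):
    q=p[(abs(p[:,0]-x0)<5)]
    L=q[q[:,1]<-325,1]; R=q[q[:,1]>-280,1]
    if len(L)>3 and len(R)>3: print(x0,np.round([L.min(),np.median(L),np.median(R),R.max(),(np.median(L)+np.median(R))/2],1))
q=p[abs(p[:,1]+302)<20,0]; h,e=np.histogram(q,np.arange(380,640,4)); print([(int(b),int(n)) for b,n in zip(e,h) if n>30])
E
python3 go.py 547 -302 14 179
```

```text
10041 (521.9154663085938, -303.232177734375) (94.68731689453125, 195.92550659179688) 89.37146759033203
430 [-349.3 -346.  -258.4 -255.2 -302.2]
445 [-349.4 -346.2 -258.6 -255.3 -302.4]
460 [-349.6 -346.4 -258.8 -255.7 -302.6]
475 [-349.9 -346.7 -258.9 -255.6 -302.8]
490 [-350.1 -341.8 -262.8 -256.  -302.3]
505 [-350.3 -346.8 -259.4 -256.1 -303.1]
520 [-350.2 -347.4 -259.6 -256.4 -303.5]
535 [-350.6 -347.4 -259.9 -256.5 -303.7]
550 [-350.9 -347.6 -259.8 -256.7 -303.7]
565 [-350.8 -347.9 -259.  -256.8 -303.5]
610 [-341.3 -337.1 -267.3 -264.1 -302.2]
[(488, 160), (492, 765), (496, 144)]
t 19.65 pos [ 549.  -301.    58.5] rot [180.   -0.  179.1] w 0.562 F [ 0.8 -1.  -0.8]
turn-first dx 2.0 dy -1.1
no-turn-yet dx 2.0 dy -1.1
dz 44.5 rz 0.1 dist 2
```

View pics/w11.png

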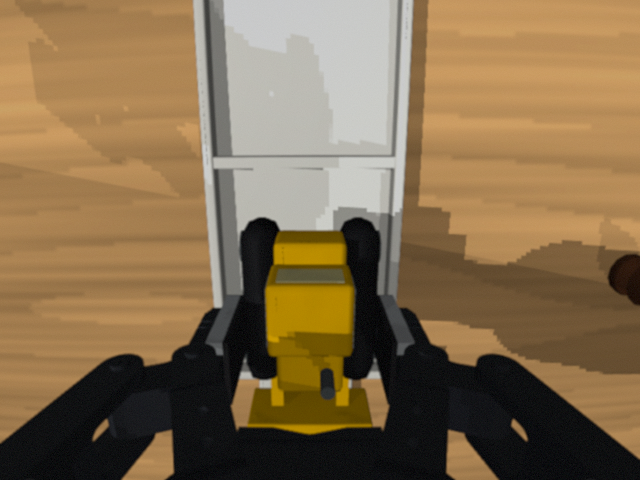

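Call:
servo_tool(plan=[1.8, -2.6, 20, 0, 0, 0, 1, 0, 0, 14, 0, 0, 0, 1, 0, 0, 6, 0, 0, 0, 1, 0, 0, 2, 0, 0, 0, 1, 0, 0, 0, 0, 0, 0, 1, 0, 0, 0, 0, 0, 0, 1])

```text
t: 20.4
ee_pos: [0.5474, -0.3045, 0.0168]
ee_rot: [-3.141, 0.001, 3.125]
wrist_force: [0.2, 0.3, -1.7]
grip_width: 0.564
```

Call:
servo_tool(plan=[0, 0, 1.2, 0, 0, 0, 1, 0, 0, 0.8, 0, 0, 0, 1, 0, 0, 0, 0, 0, 0, 1])

```text
t: 20.78
ee_pos: [0.547, -0.3042, 0.0143]
ee_rot: [-3.142, -0.0, 3.125]
wrist_force: [-0.4, -0.1, -1.8]
grip_width: 0.564
```

Call:
servo_tool(plan=[0, 0, 0.8, 0, 0, 0, 1, 0, 0, 0, 0, 0, 0, 1, 0, 0, 0, 0, 0, 0, 0.2, 0, 0, 0, 0, 0, 0, 0.2, 0, 0, -10, 0, 0, 0, 0.2, 0, 0, -40, 0, 0, 0, 0, 0, 0, -55, 0, 0, 0, 0, 0, 0, 0, 0, 0, 0, 0])

```text
t: 21.78
ee_pos: [0.5504, -0.3065, 0.124]
ee_rot: [-3.136, 0.008, 3.125]
wrist_force: [0.2, -0.2, 0.4]
grip_width: 0.997
```

Call:
servo_tool(plan=[0, 0, -20, 0, 0, 0, 0, 0, 0, 0, 0, 0, 0, 0])

```text
t: 22.02
ee_pos: [0.5477, -0.3047, 0.1396]
ee_rot: [-3.14, 0.002, 3.125]
wrist_force: [0.1, -0.6, -0.2]
grip_width: 1.007
```

```bash
python3 - <<'E'
from h import *
look('w12.png','bulldozer',6,70);
E
python3 go.py 676.3 86 150 190.8
```

```text
bulldozer 0.57 [312. 233.] 8116 [ 549.8 -304.2] [50.8 84.7] 88.9 z [11.5 25.7 51.5]
t 22.12 pos [ 546.7 -304.   137.8] rot [180.  -0. 179.] w 0.995 F [-1.2 -0.3  0.1]
turn-first dx -200.4 dy 358.8
no-turn-yet dx -123.1 dy 392.1
dz -12.2 rz -11.8 dist 411
```

View pics/w12.png

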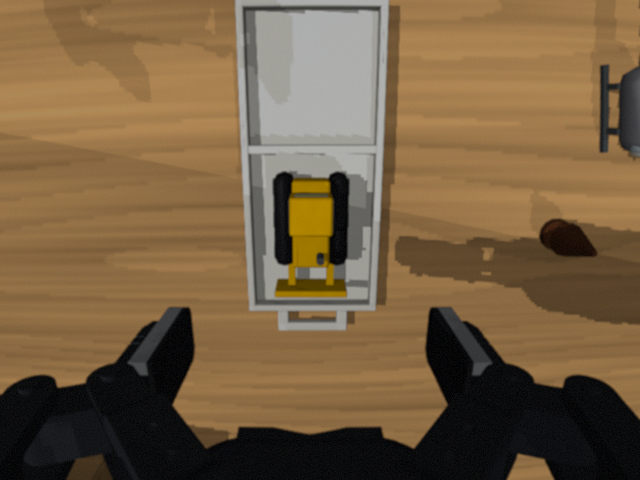

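Bulldozer is inside its compartment (px rows 172–297, walls at 150 and 305), flat. Last is the arch.

Call:
servo_tool(plan=[0, 0, -6, 0, 0, -5.9, 0, 0, 0, -6, 0, 0, -5.9, 0, -25, 44.8, 0, 0, 0, 0, 0, -25, 44.8, 0, 0, 0, 0, 0, -25, 44.8, 0, 0, 0, 0, 0, -25, 44.8, 0, 0, 0, 0, 0, -25, 44.8, 0, 0, 0, 0, 0, -25, 44.8, 0, 0, 0, 0, 0])

```text
t: 23.12
ee_pos: [0.6434, -0.0103, 0.149]
ee_rot: [3.141, -0.002, -2.952]
wrist_force: [1.2, 0.0, -0.4]
grip_width: 1.005
```

Call:
servo_tool(plan=[-25, 44.8, 0, 0, 0, 0, 0, -25, 44.8, 0, 0, 0, 0, 0, 0, 0, 0, 0, 0, 0, 0, 0, 0, 0, 0, 0, 0, 0])

```text
t: 23.62
ee_pos: [0.6751, 0.0852, 0.1491]
ee_rot: [-3.141, -0.003, -2.951]
wrist_force: [0.5, 0.1, -0.2]
grip_width: 0.999
```

```bash
python3 - <<'E'
from h import *
look('w13.png','arch',40,60)
E
python3 go.py 676.3 86 20 190.8
```

```text
arch 0.94 [471. 284.] 3966 [696.6 203. ] [60.7 36.8] 28.5 z [41.8 50.  51.3]
arch 0.64 [524. 459.] 255 [826.5 291.3] [23.2 15.2] 87.1 z [48.9 50.2 51.5]
t 23.73 pos [675.3  84.2 149.7] rot [-1.800e+02 -1.000e-01 -1.692e+02] w 1.004 F [-0.6  0.1 -0.1]
turn-first dx -1.4 dy 1.6
no-turn-yet dx -1.4 dy 1.6
dz 129.7 rz -0.0 dist 2
```

View pics/w13.png

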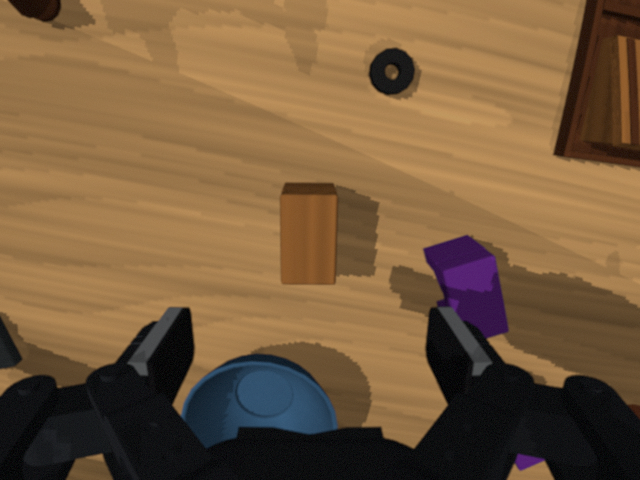

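```bash
python3 - <<'E'
from h import *
im,d=camera("wrist"); W=cloud("wrist",d)*1000
w=W[170:300,260:360].reshape(-1,3); p=w[(w[:,2]>44)&(w[:,2]<56)]
c,s,a=cv2.minAreaRect(p[:,:2].astype(np.float32)); print(c,s,a,np.percentile(p[:,2],[5,50,95]))
E
python3 go.py 676.3 86 20 190.8
```

```text
(675.7120361328125, 84.25721740722656) (60.2022819519043, 36.05442810058594) 9.874024391174316 [48.60142996 49.93132633 51.04078606]
t 23.77 pos [675.4  84.  150. ] rot [-1.800e+02 -1.000e-01 -1.692e+02] w 1.001 F [ 0.3 -0.3  0.1]
turn-first dx -1.3 dy 1.8
no-turn-yet dx -1.3 dy 1.8
dz 130.0 rz -0.0 dist 2
```

Call:
servo_tool(plan=[0, 0.3, 40, 0, 0, 0.9, 0.15, 0, 0, 45, 0, 0, 0, 0.15, 0, 0, 35, 0, 0, 0, 0.15, 0, 0, 12, 0, 0, 0, 0.15, 0, 0, 0, 0, 0, 0, 1, 0, 0, 0, 0, 0, 0, 1, 0, 0, 0, 0, 0, 0, 1, 0, 0, 0, 0, 0, 0, 1])

```text
t: 24.78
ee_pos: [0.6775, 0.0856, 0.0204]
ee_rot: [-3.141, 0.003, -2.968]
wrist_force: [0.4, -1.8, 6.6]
grip_width: 0.41
```

Call:
servo_tool(plan=[0, 0, 0, 0, 0, 0, 1, 0, 0, -10, 0, 0, 0, 1, 0, 0, -30, 0, 0, 0, 1, 0, 0, -40, 0, 0, 0, 1, 0, 0, -20, 0, 0, 0, 1, 0, 0, 0, 0, 0, 0, 1])

```text
t: 25.52
ee_pos: [0.6772, 0.0859, 0.1203]
ee_rot: [-3.141, 0.003, -2.968]
wrist_force: [0.5, -0.9, -0.4]
grip_width: 0.412
```

```bash
python3 go.py 449.5 -302.3 118 179.2
```

```text
t 25.52 pos [677.2  85.9 120.3] rot [-180.     0.2 -170. ] w 0.412 F [ 0.5 -0.9 -0.4]
turn-first dx 222.2 dy -391.3
no-turn-yet dx 291.3 dy -343.0
dz 2.3 rz 10.8 dist 450
```

Call:
servo_tool(plan=[0, 0, 0, 0, 0, 5.4, 1, 0, 0, 0, 0, 0, 5.4, 1, 27.8, -48.9, 0, 0, 0, 0, 1, 27.8, -48.9, 0, 0, 0, 0, 1, 27.8, -48.9, 0, 0, 0, 0, 1, 27.8, -48.9, 0, 0, 0, 0, 1, 27.8, -48.9, 0, 0, 0, 0, 1, 27.8, -48.9, 0, 0, 0, 0, 1])

```text
t: 26.52
ee_pos: [0.5027, -0.2059, 0.1169]
ee_rot: [3.14, -0.002, 3.127]
wrist_force: [1.2, -0.4, -0.9]
grip_width: 0.411
```

Call:
servo_tool(plan=[27.8, -48.9, 0, 0, 0, 0, 1, 27.7, -49, 10, 0, 0, 0, 1, 0, 0, 20, 0, 0, 0, 1, 0, 0, 20, 0, 0, 0, 1, 0, 0, 0, 0, 0, 0, 1, 0, 0, 0, 0, 0, 0, 1])

```text
t: 27.28
ee_pos: [0.4476, -0.3018, 0.0682]
ee_rot: [3.141, -0.001, 3.127]
wrist_force: [1.4, -0.3, 0.2]
grip_width: 0.409
```

```bash
python3 - <<'E'
from h import *
im,d=camera("wrist"); W=cloud("wrist",d)*1000; save(im,"w14.png")
E
python3 go.py 449.5 -302.3 25 179.2
```

```text
t 27.32 pos [ 448.1 -302.1   68.7] rot [-180.     0.   179.2] w 0.409 F [ 1.2  0.4 -1.4]
turn-first dx -1.4 dy -0.2
no-turn-yet dx -1.4 dy -0.2
dz 43.7 rz -0.0 dist 1
```

View pics/w14.png

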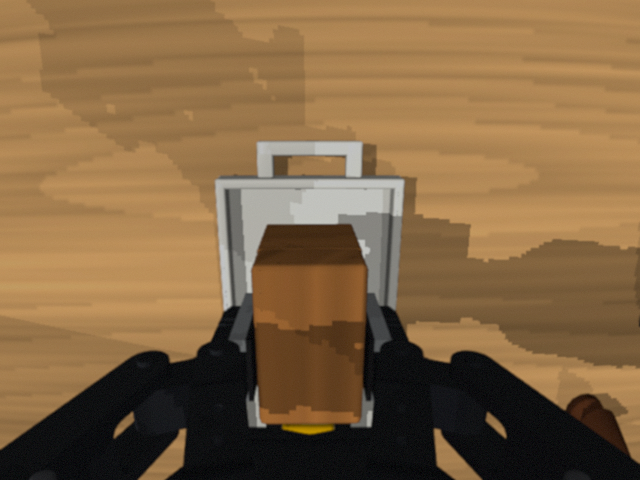

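Call:
servo_tool(plan=[-1.2, 0, 20, 0, 0, 0, 1, 0, 0, 15, 0, 0, 0, 1, 0, 0, 6, 0, 0, 0, 1, 0, 0, 2, 0, 0, 0, 1, 0, 0, 0, 0, 0, 0, 1, 0, 0, 0, 0, 0, 0, 1])

```text
t: 28.08
ee_pos: [0.4494, -0.3025, 0.026]
ee_rot: [-3.141, 0.001, 3.127]
wrist_force: [-0.3, 0.1, -0.3]
grip_width: 0.413
```

Call:
servo_tool(plan=[0, 0, 1.2, 0, 0, 0, 1, 0, 0, 1, 0, 0, 0, 1, 0, 0, 0, 0, 0, 0, 1])

```text
t: 28.45
ee_pos: [0.4492, -0.3025, 0.0244]
ee_rot: [-3.141, 0.001, 3.127]
wrist_force: [-1.5, 1.3, 9.6]
grip_width: 0.414
```

Contact with the floor at 10 N. Releasing and retreating.

Call:
servo_tool(plan=[0, 0, 0, 0, 0, 0, 1, 0, 0, 0, 0, 0, 0, 0.3, 0, 0, 0, 0, 0, 0, 0.3, 0, 0, -10, 0, 0, 0, 0.3, 0, 0, -40, 0, 0, 0, 0.3, 0, 0, -50, 0, 0, 0, 0.2, 0, 0, -30, 0, 0, 0, 0.2, 0, 0, 0, 0, 0, 0, 0.2])

```text
t: 29.45
ee_pos: [0.4507, -0.3036, 0.1565]
ee_rot: [-3.138, 0.005, 3.127]
wrist_force: [0.8, 0.3, -0.1]
grip_width: 0.801
```

Call:
servo_tool(plan=[0, 40, -40, 0, 0, 0, 0, 0, 40, -40, 0, 0, 0, 0, 0, 40, -20, 0, 0, 0, 0, 0, 0, 0, 0, 0, 0, 0])

```text
t: 29.95
ee_pos: [0.4508, -0.1801, 0.2541]
ee_rot: [-3.142, 0.001, 3.13]
wrist_force: [0.3, -0.2, -0.1]
grip_width: 1.001
```

```bash
python3 - <<'E'
from h import *
ims=[]
G={"wood":{"car":(415,272,70),"ramp":(537,283,50)},"pl":{"dozer":(550,-304,65),"arch":(449,-302,50)},"still":{"heli":(449,-84,85),"tree":(559,-117,20),"wheel":(563,120,22)}}
for n in ["scene","side"]:
    im,d=camera(n); ims.append(im); W=cloud(n,d)*1000
    for k,v in [(a,b) for g in G.values() for a,b in g.items()]:
        p=W[(d>0)&(np.hypot(W[...,0]-v[0],W[...,1]-v[1])<v[2])&(W[...,2]<70)]; z0=16.5 if k in("car","ramp","dozer","arch") else 6
        p=p[p[:,2]>z0]
        if k=="arch": p=p[p[:,2]>46]
        if len(p)>5:
            c,s,a=cv2.minAreaRect(p[:,:2].astype(np.float32)); print(n,k,np.round(c,1),np.round(s,1),round(a,1),"z98",round(np.percentile(p[:,2],98),1))
o=np.hstack([ims[0][90:400,220:620],ims[1][130:440,180:580]]); save(o,"final.png")
s=ctrl.read_state(); print(s["t"],s["ee_pos"])
E
```

```text
scene car [413.2 274.7] [126.8  72.3] 4.7 z98 39.4
scene ramp [534.4 284.9] [89.1 71.6] 5.6 z98 47.9
scene dozer [ 553.3 -296.3] [ 95.8 112.8] 83.3 z98 53.0
scene arch [ 448.  -300.4] [40.2 64.5] 89.1 z98 57.1
scene heli [449.5 -86.2] [128.6  50.1] 27.9 z98 51.6
scene tree [ 560.7 -116.7] [16.2 23.6] 43.5 z98 46.2
scene wheel [563.5 121.1] [28.2 28.1] 33.7 z98 15.3
side car [417.9 272.9] [110.2  67.9] 4.8 z98 38.7
side ramp [540.9 290. ] [71.2 56.1] 5.2 z98 46.4
side dozer [ 558.9 -302.9] [52.6 99.6] 87.6 z98 52.3
side arch [ 447.7 -302.4] [60.8 41.4] 1.2 z98 55.4
side heli [448.6 -82.5] [134.   29.2] 8.3 z98 49.5
side tree [ 556.6 -116.5] [24.2 16.4] 19.9 z98 45.7
side wheel [562.1 120.6] [28.6 28.6] 30.8 z98 12.9
30.05 [ 0.4504698  -0.18202115  0.25261829]
```

View pics/final.png

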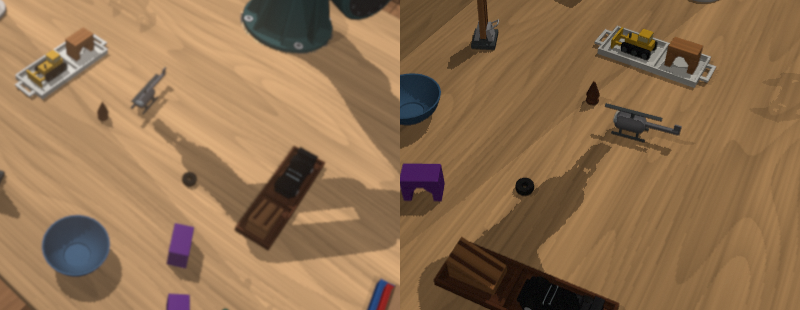

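All four toys sit upright in their compartments, and the helicopter, tree and wheel are where they started. Handing in.

```bash
python3 -c "
from cell import ctrl
print(ctrl.job_done())"
```

```text
the job is handed in; nothing more can be done
None
```

All four toys are in place and the job was handed in at about 30 s of the 96 s allowed; no verdict is reported. The ramp and race car are in the wooden tray, the bulldozer and arch in the white tray, each in its assigned compartment.

- **Kit pieces:** In the last pictures all four stand upright and flat. Their tops sit roughly 4 mm above their shelf heights, as the tray floor should give. The ramp's measured slope was 0.4005 against an expected 0.400.
- **Left alone:** The helicopter, tree and wheel measured within about 2 mm of where they started in the side view. The scene camera's helicopter fit was too distorted by partial views to use. I did not touch the purple look-alikes.
- **Imprecise checks:** The final scene and side fits of the kit pieces include tray walls or partial views, so their sizes and centres are rough. The closer wrist-camera fits are better for the ramp, car and bulldozer. The arch was checked only in the final scene and side pictures, and from the 10 N floor contact as it was set down.

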